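# Fit the temperature probe into the inclined neck of the measuring cell

### The job

The measuring cell needs its temperature probe. Pull the rubber bung out of the slanting side neck of the cell's lid and stand it, narrow end down, in the white porcelain dish; then take the temperature probe (the slim steel rod with the tall grey handle) out of the stand and slide it through the neck until its collar sits fully home. Leave the electrode in the stand, and the vial and dropper bottle, as they are.

Things in the scene. Friction and masses are not known exactly. Their poses are not given: they have to be found in the camera images.
- cell: Measuring cell: upright glass cylinder (104 mm diameter) on a steel foot (120 mm), flat stainless lid (116 mm diameter, top face 125 mm above the bench), fixed. Origin: centre of its underside; the slanting neck leans out towards the cell's -x; z up. Three short upright capped ports (up to 26 mm high) on the lid stay as they are.
- side_neck: Slanting stainless side neck in the lid. z axis: the neck's axis, pointing out of it, 30 degrees from vertical. Origin: on the axis at its lower end. Along z: bore of 10.8 mm diameter from 0 to 16 mm; 45 degree cone widening to 30.8 mm from 16 to 26 mm; cup of 30.8 mm bore, 39 mm outside, up to the mouth at 33 mm. Below it the cell is empty.
- bung: Reddish-brown rubber bung, 28 mm wide at the top, 26 mm high, loose in the cup of the side neck. Origin: centre of its narrow underside; z axis towards its wide top. In the neck its underside lies about 26 mm along the neck's axis, so it stands about 19 mm out of the mouth.
- dish: A loose white porcelain dish, 94 mm outside diameter at the rim, 24 mm high, inner floor 5 mm above the bench and about 68 mm wide. Origin: centre of its underside.
- probe: Temperature probe, upright in one place of the stand. Origin: on its axis at the collar's underside; z towards the handle. Below: steel rod, 8 mm diameter, 95 mm long, rounded tip. z 0 to 8 mm: black collar, 26 mm diameter, chamfered; 8 to 60: round grey handle, 18 mm diameter; 60 to 70: connector, 12 mm diameter. Fully home, its origin is at about z = 23 mm in the neck's frame.
- probe_tip (a point): The tip of the probe's steel rod, 95 mm below the collar.
- electrode: A glass electrode in the other place of the stand: same collar, amber glass shaft of 12 mm diameter, short black domed cap (23 mm diameter, top 34 mm above the collar's underside). Origin as for the probe. It stays there.
- probe_stand: White two-place stand, fixed: foot 80 x 170 x 10 mm, top plate 50 x 170 mm with its upper face 116 mm above the bench, held by two posts at its ends. Two 13.5 mm holes at y = +45 and y = -45 mm; the collars rest on the plate. Origin: centre of the underside; long side along y.
- vial: Small glass sample vial with a black cap, 27 mm diameter, 56 mm high; origin at its underside. Not to be disturbed.
- dropper: Glass dropper bottle with a red teat, 40 mm diameter, 119 mm high; origin at its underside. Not to be disturbed.
Not all that is in view belongs to the job. Leave any red or turquoise look-alike of the bung alone. Leave any turquoise look-alike of the dish alone.

How it is judged:
On the way, in this order (a step that is already met when the one before it is completed fails the run):
1. the bung stands in the dish, let go (horizontal distance between bung and dish below 0.03 m and z of bung in the frame of dish below 0.012 m and angle between bung's own z axis and vertical below 0.2 rad and contact force between the fingers and bung below 0.1 N), for 0.2 s.
2. the probe's rod is through the bore of the neck (z of probe_tip in the frame of side_neck below -0.01 m and z of probe in the frame of side_neck above 0 m and angle between the z axis of probe and the z axis of side_neck, either way round below 0.15 rad and x of probe_tip in the frame of side_neck between -0.012 and 0.012 m and y of probe_tip in the frame of side_neck between -0.012 and 0.012 m), for 0.1 s.
At the end, for the whole second after the job is handed in: Probe in the side neck: collar underside at z below 27.5 mm and within 6 mm of the axis in the neck's frame, axes within 0.12 rad; bung upright (within 0.2 rad), narrow end down, on the floor of the level dish within 30 mm of its centre; both at rest (z of probe in the frame of side_neck between 0.015 and 0.0275 m and z of probe_tip in the frame of side_neck below -0.065 m and x of probe in the frame of side_neck between -0.006 and 0.006 m and y of probe in the frame of side_neck between -0.006 and 0.006 m and angle between the z axis of probe and the z axis of side_neck, either way round below 0.12 rad and linear speed of each of probe, bung below 0.02 m/s and horizontal distance between bung and dish below 0.03 m and z of bung in the frame of dish below 0.012 m and angle between bung's own z axis and vertical below 0.2 rad and angle between dish's own z axis and vertical below 0.1 rad); the robot touches nothing.
It fails at once if the electrode is lifted, tipped or shifted in its stand (20 mm or 0.2 rad) (distance of electrode from where it was at the start of the episode above 0.02 m or angle between electrode's own z axis and vertical above 0.2 rad).
It fails at once if the vial is shifted more than 30 mm or tipped (distance of vial from where it was at the start of the episode above 0.03 m or angle between vial's own z axis and vertical above 0.4 rad).
It fails at once if the dropper bottle is shifted more than 30 mm or tipped (distance of dropper from where it was at the start of the episode above 0.03 m or angle between dropper's own z axis and vertical above 0.4 rad).
It also fails if it takes over 61 s, if anything falls off the work surface, if the arm or the gripper's body presses on something with over 40 N, if the wrist force passes 120 N, or if a joint passes its speed limit or range.

### The arm

A 7-joint arm with a two-finger parallel gripper is mounted at the origin on a cart in front of the work surface, level with it; the furniture and walls round the work are solid. World frame = base frame: x ahead of the robot, y to its left, z up, the work surface at z = 0. Lengths are in m, angles in rad, forces in N, time in s.
With the tool pointing down it reaches from about 0.4 to 0.875 m from the base axis. Payload 19.3 kg.
Tool frame: the origin (TCP) lies between the finger pads; the fingertips stand 17 mm ahead of it and the grasp point (between the pads) lies 2 mm behind it; z points along the fingers, y is the line along which they close (so a half turn about z gives the same grasp; the last joint's range is limited). The gripper opens to 85 mm and grips with 20 to 120 N. Pads are 22 mm wide; open, the fingers measure 114 mm over their backs; the gripper's body (76 mm by 85 mm) begins 54 mm behind the grasp point. The pads swing forward as they close: fully open they stand 13 mm farther back than shut.
Start: joints at [1.198, 0.521, -0.036, 1.599, 0.021, 1.021, -0.113], TCP at [0.186, -0.597, 0.248] pointing down, gripper open.
Joint ranges: [-2.91, 2.91], [-0.3, 2.13], [-1.5, 1.42], [0.17, 2.43], [-1.26, 4.41], [0.16, 1.93], [-2.52, 2.52]. Speed limits (rad/s): [1.89, 1.89, 2.39, 2.39, 3.01, 3.01, 3.01].

### API

Orientations are given as [roll, pitch, yaw] about the fixed x, y, z axes, in that order (R = Rz(yaw) Ry(pitch) Rx(roll)).
In Python, from workcell import bot gives the robot as it stands.
- The arm moves only by the shell command python3 -m inch 'ROWS' [FORCE]. ROWS is JSON, a list of rows, each a list of 7 numbers: the shift along the tool's x, y, z in units of 200 mm (1.0 is 200 mm), then the turn, a rotation vector about the tool's x, y, z in units of 90 degrees (1.0 is 90 degrees), then the opening, from 0 (shut) to 1 (fully open). In form: [[x, y, z, rx, ry, rz, grip], ...]. A call has 1 to 20 rows; each row is the pose to reach, as a shift and turn from the pose commanded when the call began, along the tool's axes at that moment; what a row does not reach only later rows make up. A row lasts 1/8 s, in which the tool goes at most 62.5 mm and 10.7 degrees, less where a joint would pass 70% of its speed; a pose out of reach is approached as far as the arm can. A call with a number of a shift or a turn outside -1 to 1 is refused whole. A call with a gripper value outside its range is refused whole. The fingers move at their own pace and stop on an object; FORCE is the grip in N (left out, the last holds). Time passes only in rows, so rows that repeat a pose let the fingers close. It gives the time, the measured TCP pose, the force, the opening and the grip force at its end, in the units of the state.
- bot.observe(): the state, without advancing time (a new reading comes with each control period).
- bot.grab_frame(name): name is "scene" or "side" or "wrist"; returns a dict with "img" (480x640x3 uint8, red, green, blue), "z_map" (480x640 float32, m along the optical axis (not along the pixel's ray), 0 where there is no reading), "vfov" (degrees; the focal length in pixels is half the picture's height over the tangent of half this angle, whatever the lens; pixels are square), "cx", "cy" (the principal point, pixels), "rvec" (rotation vector, rad) and "tvec" (3), from world to camera coordinates, as OpenCV has them. Camera axes: x right, y down, z forward; pixel columns grow to the right and rows downward; lengths in m; the calibration is good to about 2 mm. A picture is of the moment at which its call begins.
- bot.job_done(): hands the job in; it is judged then, once.
The state is a dict: "clock": time; "qpos": joint angles; "qd": joint speeds; "joint_efforts": joint torques, N m; "position": TCP position; "tool_rot": TCP orientation; "force": force on the tool from outside, world axes, zero at the start; "moment": the same for the moment, N m; "grip_width": finger opening in m; "finger_force": force on a finger pad.
Only numpy, scipy, OpenCV 4.12 (cv2) and the standard library are available. Lean on these libraries where they do the work, as an engineer would, in place of code of your own. Each camera call takes 0.05 s, during which the arm holds its last target. There are 200 camera calls.

## Working session

There is one attempt and no reset: what is moved stays moved. The work goes in short steps, Python scripts to look and compute and a shell command to move; the robot and the scene stay as the last step left them, time stands still between calls to the robot, and variables do not carry over. Pictures are saved under pics/ and viewed, at most 10 in all, crops included, and the job is handed in when it is done.

```bash
mkdir -p pics
cat > h.py <<'E'
import numpy as np, cv2
from workcell import bot
from scipy.spatial.transform import Rotation as R
def cam(n):
    f=bot.grab_frame(n); f['f']=240/np.tan(np.radians(f['vfov'])/2)
    f['R']=cv2.Rodrigues(np.array(f['rvec'],float))[0]; f['t']=np.array(f['tvec'],float).ravel(); return f
def cloud(f):
    v,u=np.mgrid[:480,:640]; z=f['z_map'].astype(float)
    p=np.dstack([(u-f['cx'])/f['f']*z,(v-f['cy'])/f['f']*z,z])
    P=(p-f['t'])@f['R']; P[z<=0]=np.nan; return P
def ray(f,u,v,h):
    d=f['R'].T@np.array([(u-f['cx'])/f['f'],(v-f['cy'])/f['f'],1]); c=-f['R'].T@f['t']
    return c+d*(h-c[2])/d[2]
def save(f,name,box=None,s=1):
    im=f['img'][...,::-1]
    if box: im=im[box[1]:box[3],box[0]:box[2]]
    cv2.imwrite('pics/'+name,cv2.resize(im,None,fx=s,fy=s,interpolation=cv2.INTER_CUBIC))
def rel(p,rot):  # target TCP pose (world pos, Rotation) -> row units from the current measured pose
    s=bot.observe(); R0=R.from_euler('xyz',s['tool_rot'])
    return np.round(np.r_[R0.inv().apply(np.array(p)-s['position'])/.2,(R0.inv()*rot).as_rotvec()/(np.pi/2)],4)
E
python3 - <<'E'
from h import *
import pickle
s=bot.observe();print(s)
for n in('scene','side'):
    f=cam(n);save(f,n+'.png');pickle.dump(f,open(n+'.pkl','wb'));print(n,-f['R'].T@f['t'],f['R'][2],f['f'],(f['z_map']>0).mean())
E
```

```text
{'clock': 0.0, 'qpos': array([ 1.19783207,  0.52199921, -0.03632532,  1.60004008,  0.02120312,
        1.02109124, -0.112818  ]), 'qd': array([-0.00017202, -0.00131347, -0.00242913, -0.0007849 , -0.00163661,
       -0.00173872,  0.00055503]), 'joint_efforts': array([-1.02015381e-04, -9.27101827e+01,  1.97971009e+00, -3.69929659e+01,
        1.79428642e-02,  8.29937373e-03,  2.19975999e-05]), 'position': array([ 0.18621285, -0.59626492,  0.24772349]), 'tool_rot': array([-3.14044318e+00,  8.69395042e-05,  3.02736739e-01]), 'force': array([ 0.18844336, -0.38729754, -0.5382434 ]), 'moment': array([-0.02807383,  0.03048546,  0.03713257]), 'finger_force': 0.0, 'grip_width': 0.08571607830801711}
scene [0.1324375  0.54808937 0.67321498] [ 0.50897906 -0.60290635 -0.61436491] 473.8068626527761 0.9601985677083333
side [0.54000706 0.83079676 0.88414162] [ 0.02316522 -0.74181252 -0.6702071 ] 481.38742427462387 0.9738216145833334
```

View pics/scene.png

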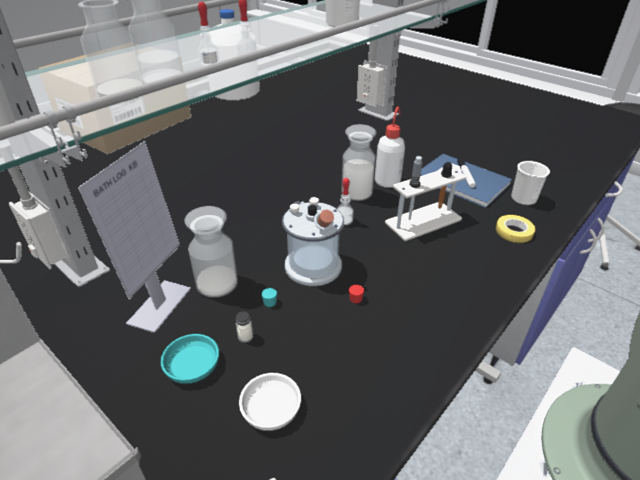

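View pics/side.png

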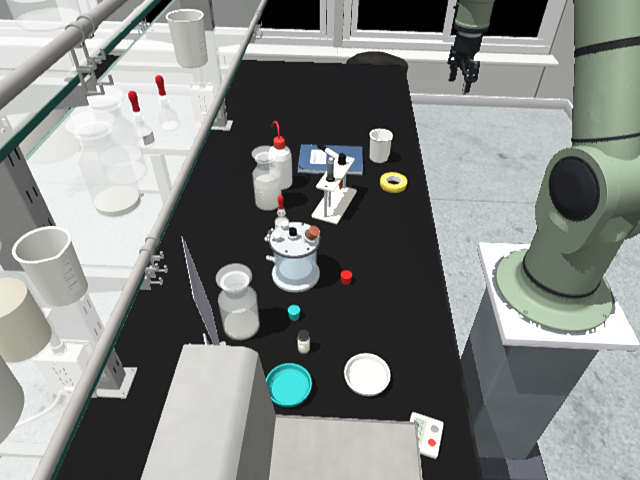

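The scene picture shows the cell at (314,240) with the brown bung in its neck at (326,217), the white dish at (270,402), the stand at (425,205) with the tall grey probe at (417,170) and the short black electrode at (447,172). The side picture shows the bung at (313,232), the dish at (367,375) and the probe at (331,172).

Bung candidates are scene (326,217) brown, (356,294) red and (269,297) turquoise. The brown one in the neck fits the description. Dish candidates are (270,402) white and (190,358) turquoise, so the white one is meant.

Run:
```python
from h import *
import pickle
for n in('scene','side'):
    f=pickle.load(open(n+'.pkl','rb'));P=cloud(f);im=f['img'];hsv=cv2.cvtColor(im,cv2.COLOR_RGB2HSV)
    H,S,V=[hsv[...,i].astype(int) for i in range(3)]
    print('==',n)
    ok=np.isfinite(P[...,2])&(P[...,1]>-.6)&(P[...,1]<.6)&(P[...,0]>.25)&(P[...,0]<.9)
    def rep(nm,m):
        k,l,st,c=cv2.connectedComponentsWithStats((m&ok).astype(np.uint8))
        for i in range(1,k):
            if st[i,4]>30:
                q=P[l==i];print(nm,c[i].round(),st[i,4],'min',q.min(0).round(3),'max',q.max(0).round(3),'med',np.median(q,0).round(3))
    z=P[...,2]
    rep('bung',((H<12)|(H>172))&(S>60)&(V>60)&(z>.1)&(z<.2))
    rep('white',(S<40)&(V>150)&(z<.03)&(z>.004))
    rep('plate',(S<40)&(V>150)&(abs(z-.116)<.004))
    rep('tall',(z>.13)&(z<.3)&(S<70)&(V<150))
    # lid
    m=ok&(abs(z-.125)<.004);rep('lid',m)
    # foot white of the stand; dark vial cap
    rep('vialcap',(z>.03)&(z<.065)&(V<80))
save(pickle.load(open('scene.pkl','rb')),'crop.png',(270,140,490,290),3.5)
```

```text
== scene
bung [393. 128.] 215 min [ 0.702 -0.452  0.136] max [ 0.744 -0.368  0.199] med [ 0.717 -0.382  0.157]
bung [345. 182.] 53 min [ 0.685 -0.177  0.1  ] max [ 0.698 -0.163  0.12 ] med [ 0.689 -0.169  0.112]
bung [325. 218.] 196 min [ 0.579 -0.003  0.14 ] max [0.605 0.025 0.171] med [0.591 0.014 0.161]
white [462. 174.] 95 min [ 0.521 -0.575  0.015] max [ 0.628 -0.484  0.03 ] med [ 0.583 -0.542  0.023]
white [386. 181.] 175 min [ 0.684 -0.397  0.005] max [ 0.742 -0.35   0.03 ] med [ 0.702 -0.361  0.019]
white [358. 194.] 135 min [ 0.705 -0.289  0.006] max [ 0.74  -0.245  0.03 ] med [ 0.718 -0.26   0.02 ]
white [523. 198.] 201 min [ 0.377 -0.565  0.004] max [ 0.436 -0.524  0.03 ] med [ 0.403 -0.531  0.018]
white [471. 198.] 85 min [ 0.468 -0.467  0.004] max [ 0.553 -0.453  0.014] med [ 0.505 -0.457  0.008]
white [423. 220.] 1398 min [ 0.485 -0.383  0.004] max [ 0.614 -0.204  0.029] med [ 0.545 -0.29   0.01 ]
white [347. 219.] 64 min [ 0.671 -0.176  0.006] max [ 0.683 -0.156  0.03 ] med [ 0.675 -0.164  0.018]
white [516. 223.] 124 min [ 0.346 -0.437  0.004] max [ 0.396 -0.399  0.02
[... 5105 characters left out ...]
 ] med [0.737 0.185 0.136]
tall [266. 441.] 945 min [0.614 0.49  0.229] max [0.622 0.6   0.3  ] med [0.619 0.547 0.268]
lid [284. 152.] 58 min [ 0.688 -0.408  0.121] max [ 0.719 -0.357  0.129] med [ 0.701 -0.375  0.125]
lid [266. 172.] 89 min [ 0.713 -0.3    0.121] max [ 0.773 -0.258  0.129] med [ 0.739 -0.269  0.125]
lid [330. 179.] 32 min [ 0.552 -0.261  0.121] max [ 0.574 -0.239  0.129] med [ 0.562 -0.249  0.125]
lid [292. 242.] 994 min [ 0.576 -0.063  0.121] max [0.704 0.057 0.129] med [0.64  0.013 0.125]
lid [236. 297.] 88 min [0.718 0.16  0.121] max [0.767 0.195 0.129] med [0.739 0.186 0.124]
vialcap [303. 335.] 88 min [0.589 0.205 0.047] max [0.611 0.229 0.06 ] med [0.599 0.218 0.056]
```

View pics/crop.png

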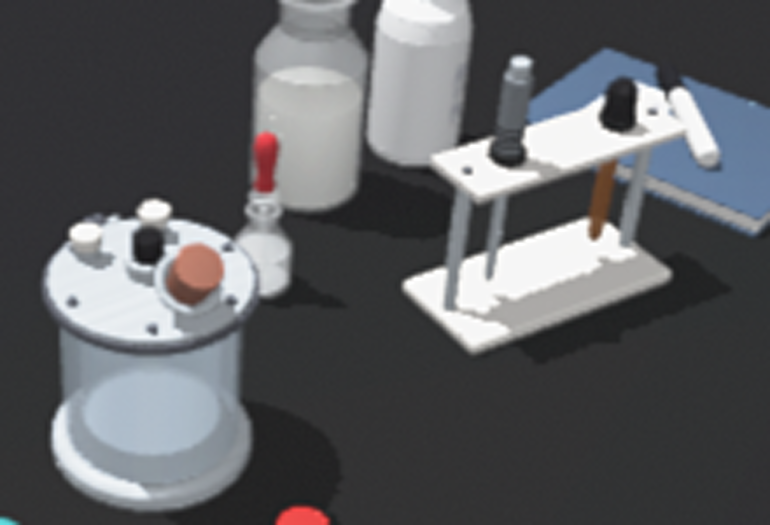

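The crop confirms it: the brown cylinder at crop (195,272), scene (326,217), sits in the lid's slanting cup. The probe has the tall grey handle at crop (513,110), and the electrode has the domed black cap at crop (620,105).

Run:
```python
from h import *
import pickle
B=[];L=[];N=[]
for n in('scene','side'):
    f=pickle.load(open(n+'.pkl','rb'));P=cloud(f);hsv=cv2.cvtColor(f['img'],cv2.COLOR_RGB2HSV)
    z=P[...,2];near=(abs(P[...,0]-.59)<.04)&(abs(P[...,1]-.01)<.04)
    red=((hsv[...,0]<12)|(hsv[...,0]>172))&(hsv[...,1]>60)
    B.append(P[near&red&(z>.13)]); 
    m=(abs(z-.125)<.0025)&(np.hypot(P[...,0]-.64,P[...,1])<.07);h=cv2.convexHull(P[m][:,:2].astype(np.float32));c,r=cv2.minEnclosingCircle(h);print('lid',c,r)
    m2=(z>.002)&(z<.03)&(np.hypot(P[...,0]-.466,P[...,1]-.283)<.06);c,r=cv2.minEnclosingCircle(P[m2][:,:2].astype(np.float32));print('dish',c,r)
    m3=(z>.02)&(z<.027)&(np.hypot(P[...,0]-.466,P[...,1]-.283)<.06);c,r=cv2.minEnclosingCircle(P[m3][:,:2].astype(np.float32));print('rim',c,r)
    sh=P[(z>.2)&(z<.8)&(P[...,0]>.5)&(P[...,0]<1.2)&(abs(P[...,1])<.3)];
    for zz in np.arange(.2,.8,.1):
        q=sh[(sh[:,2]>zz)&(sh[:,2]<zz+.1)]
        if len(q)>20: print('shelf z',zz,len(q),'xmin',np.percentile(q[:,0],1).round(3))
    for nm,c in(('probe',(.563,-.253)),('electrode',(.533,-.335))):
        k=(z>.13)&(np.hypot(P[...,0]-c[0],P[...,1]-c[1])<.02);q=P[k];cc=(-f['R'].T@f['t'])[:2]
        u=np.median(q[:,:2],0)-cc;u/=np.linalg.norm(u);print(nm,np.median(q[:,:2],0)+u*.003,'top',q[:,2].max())
B=np.vstack(B);rng=np.random.default_rng(0);best=0
for _ in range(3000):
    a=B[rng.choice(len(B),3,0)];nn=np.cross(a[1]-a[0],a[2]-a[0])
    if np.linalg.norm(nn)<1e-5: continue
    nn/=np.linalg.norm(nn);nn*=np.sign(nn[2])
    if abs(nn[2]-np.cos(np.pi/6))>.05: continue
    i=abs((B-a[0])@nn)<.0012
    if i.sum()>best:best=i.sum();I=i
q=B[I];c=q.mean(0);nn=np.linalg.svd(q-c)[2][2];nn*=np.sign(nn[2])
print('bung top',c,nn,'tilt',np.degrees(np.arccos(nn[2])),'az',np.degrees(np.arctan2(nn[1],nn[0])),best,len(B),'extent',np.ptp(q,0))
```

```text
lid (0.6430394649505615, -0.001809527282603085) 0.06475815922021866
dish (0.4655209481716156, 0.2830201983451843) 0.05957190692424774
rim (0.46510323882102966, 0.2834434509277344) 0.04797349497675896
shelf z 0.2 2603 xmin 0.766
shelf z 0.30000000000000004 17729 xmin 0.789
shelf z 0.4000000000000001 5924 xmin 0.889
shelf z 0.5000000000000001 100 xmin 0.896
probe [ 0.56292941 -0.2518475 ] top 0.18847816661765257
electrode [ 0.53327877 -0.33585558] top 0.15102371368017564
lid (0.6410230398178101, -0.004406595602631569) 0.06516481935977936
dish (0.46555453538894653, 0.2832919657230377) 0.05981271341443062
rim (0.4642597436904907, 0.28294599056243896) 0.04769507423043251
shelf z 0.2 290 xmin 0.764
shelf z 0.30000000000000004 17063 xmin 0.808
shelf z 0.4000000000000001 4293 xmin 0.888
shelf z 0.5000000000000001 1582 xmin 0.894
shelf z 0.6000000000000001 6044 xmin 0.833
shelf z 0.7000000000000002 444 xmin 0.808
probe [ 0.56313232 -0.25353328] top 0.18945314531889984
electrode [ 0.53258456 -0.33704437] top 0.15304719431959077
bung top [0.58895259 0.0103387  0.16282047] [-0.52747589  0.10786179  0.8426951 ] tilt 32.57418099831665 az 168.443101893981 152 335 extent [0.02250523 0.02849244 0.01484009]
```

```bash
python3 -m inch '[[0,0,-0.5,0,0,0,1],[0.2,-0.2,-0.7,0,0,0,1],[0.5,-0.5,-0.7,0,0,0,1],[0.86,-0.82,-0.7,0,0,0,1],[0.86,-0.82,-0.7,0,0,0,1],[0.86,-0.82,-0.7,0,0,0,1]]' 30
python3 -m inch '[[0.86,-0.82,0,0,0,0,1],[0.86,-0.82,0,0,0,0,1],[0.86,-0.82,0,0,0,0,1],[0.86,-0.82,0,0,0,0,1],[0.86,-0.82,0,0,0,0,1]]'
cat >> h.py <<'E'
N=np.array([-.487,.1125,.866]);N/=np.linalg.norm(N)
def tool(n,az):   # tool z along -n, tool y near horizontal heading az (deg)
    z=-n; y=np.array([np.cos(np.radians(az)),np.sin(np.radians(az)),0]);y-=z*(y@z);y/=np.linalg.norm(y)
    return R.from_matrix(np.c_[np.cross(y,z),y,z])
E
python3 - <<'E'
from h import *
print(rel(np.array([.589,.0103,.1628])+N*.13,tool(N,257)))
print(bot.observe()['position'],bot.observe()['qpos'])
E
```

```text
clock: 0.85
position: [0.3034, -0.3858, 0.3888]
tool_rot: [3.141, -0.001, 0.307]
force: [-0.7, -1.0, 0.4]
grip_width: 0.0857
finger_force: 0.0
clock: 1.48
position: [0.4182, -0.1783, 0.3882]
tool_rot: [-3.141, -0.0, 0.307]
force: [-0.3, -0.9, -0.1]
grip_width: 0.0856
finger_force: 0.0
[ 0.8196 -0.8056  0.5647 -0.0895  0.3251  0.3321]
[ 0.41819302 -0.17832356  0.38815764] [ 0.57898184  0.12251473 -0.33993506  1.80867677  0.04258771  1.21776405
 -1.03673144]
```

```bash
python3 -m inch '[[0.4,-0.4,0.2,-0.03,0.11,0.11,1],[0.82,-0.81,0.56,-0.06,0.22,0.22,1],[0.82,-0.81,0.56,-0.09,0.325,0.33,1],[0.82,-0.81,0.56,-0.09,0.325,0.33,1],[0.82,-0.81,0.56,-0.09,0.325,0.33,1],[0.82,-0.81,0.56,-0.09,0.325,0.33,1]]'
python3 - <<'E'
from h import *
import pickle
f=cam('wrist');save(f,'w1.png');pickle.dump(f,open('w1.pkl','wb'))
print(-f['R'].T@f['t'],f['R'][2],f['f'],bot.observe()['qpos'])
E
```

```text
clock: 2.22
position: [0.5065, -0.0312, 0.2935]
tool_rot: [3.087, -0.425, -0.141]
force: [-0.4, -0.2, -1.0]
grip_width: 0.0856
finger_force: 0.0
[ 0.53075664 -0.027223    0.4401638 ] [ 0.08895667 -0.06521422 -0.99389829] 424.73096875425574 [-0.05149618  0.11051407 -0.12832348  2.1607355   0.40198406  0.51515611
 -2.21277213]
```

View pics/w1.png

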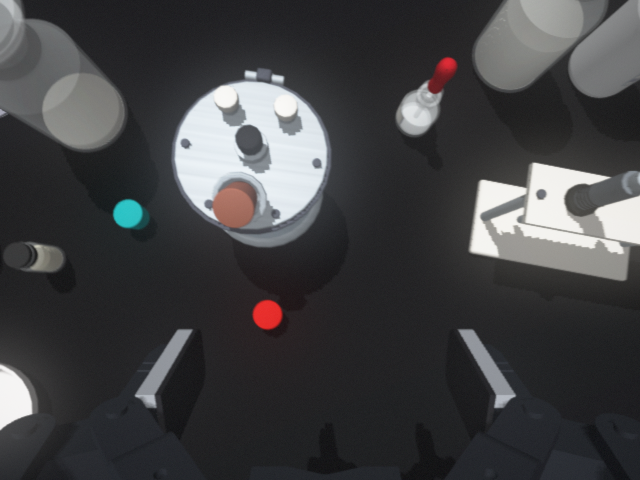

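The wrist view shows the lid at (251,153), the bung at (234,206) leaning out over the rim, the cup behind it at (242,188), and the stand with the probe at right (580,200).

Run:
```python
from h import *
import pickle
from scipy.optimize import least_squares
f=pickle.load(open('w1.pkl','rb'));P=cloud(f);hsv=cv2.cvtColor(f['img'],cv2.COLOR_RGB2HSV);z=P[...,2]
m=((hsv[...,0]<14)|(hsv[...,0]>170))&(hsv[...,1]>60)&(z>.12)&(np.hypot(P[...,0]-.59,P[...,1]-.01)<.05)
B=P[m];rng=np.random.default_rng(0);best=0
for _ in range(3000):
    a=B[rng.choice(len(B),3,0)];nn=np.cross(a[1]-a[0],a[2]-a[0])
    if np.linalg.norm(nn)<1e-5: continue
    nn/=np.linalg.norm(nn);nn*=np.sign(nn[2])
    if abs(nn[2]-.866)>.05: continue
    i=abs((B-a[0])@nn)<.0008
    if i.sum()>best:best=i.sum();I=i
q=B[I];c=q.mean(0);nn=np.linalg.svd(q-c)[2][2];nn*=np.sign(nn[2])
e=np.linalg.svd(q-c)[2];uv=((q-c)@e[:2].T).astype(np.float32);(cc,r)=cv2.minEnclosingCircle(uv)
print('bung top',c,c+np.array(cc)@e[:2],r,nn,'tilt',np.degrees(np.arccos(nn[2])),'az',np.degrees(np.arctan2(nn[1],nn[0])),best,len(B))
m=(abs(z-.125)<.003)&(np.hypot(P[...,0]-.642,P[...,1]+.003)<.075);h=cv2.convexHull(P[m][:,:2].astype(np.float32));print('lid',cv2.minEnclosingCircle(h),np.median(z[m]))
m=(z>.145)&(np.hypot(P[...,0]-.642,P[...,1]+.003)<.06)&(hsv[...,1]<60)&(hsv[...,2]<110);print('black port',np.median(P[m],0),m.sum())
# cup outer wall: grey points above the lid near the bung; fit a cylinder of radius 19.5
m=(z>.130)&(hsv[...,1]<60)&(hsv[...,2]>110)&(np.linalg.norm(P-np.array([.589,.01,.155]),axis=2)<.04);C=P[m];print('cup pts',len(C),C.mean(0),C.min(0),C.max(0))
k=cv2.dilate((z>.12).astype(np.uint8),None)
for ww in ('white',):
    mm=(z>.115)&(z<.16)&(np.hypot(P[...,0]-.563,P[...,1]+.253)<.03)&(hsv[...,2]<120);print('probe',np.median(P[mm],0),mm.sum())
```

```text
bung top [0.59046848 0.00999991 0.16200873] [0.59028463 0.01010951 0.16188562] 0.013869935646653175 [-0.48497588  0.15354801  0.86094216] tilt 30.577466302678292 az 162.43171393556605 996 1481
lid ((0.6429149508476257, -0.006402093917131424), 0.06350704282522202) 0.1233804670721552
black port [ 0.63939664 -0.00486183  0.14921055] 587
cup pts 881 [0.60372592 0.00272822 0.14702565] [ 0.57807575 -0.01185693  0.13355573] [0.61685758 0.02604875 0.16221604]
probe [ 0.56284495 -0.24788335  0.13304373] 1229
```

```bash
sed -i 's/^N=np.array.*;N/N=np.array([-.4806,.1378,.866]);TOP=np.array([.5903,.0101,.1620]);O=TOP-.052*N;N/' h.py
python3 -m inch '[[0,0,-0.2,0,0,-0.1,1],[0,0,-0.2,0,0,-0.2,1],[0,0,-0.2,0,0,-0.3,1],[0,0,-0.2,0,0,-0.5,1],[0,0,-0.2,0,0,-0.6,1],[0,0,-0.2,0,0,-0.7,1],[0,0,-0.2,0,0,-0.8,1],[0,0,-0.2,0,0,-0.9,1],[0,0,-0.2,0,0,-1,1]]'
python3 - <<'E'
from h import *
print(rel(TOP+N*.07,tool(N,74)), bot.observe()['qpos'])
E
```

```text
clock: 3.4
position: [0.4904, -0.0268, 0.3305]
tool_rot: [2.717, 0.052, 1.414]
force: [0.3, -0.3, 0.7]
grip_width: 0.0855
finger_force: 0.0
[ 0.3092  0.0497  0.5973 -0.0425 -0.0517 -0.9143] [ 0.0365857   0.03436366 -0.22497229  2.13317173  0.33789219  0.61412948
 -0.57364117]
```

```bash
python3 -m inch '[[0.1,0,0.1,0,0,-0.11,0.7],[0.2,0.02,0.2,-0.01,-0.01,-0.23,0.6],[0.25,0.04,0.3,-0.02,-0.02,-0.35,0.6],[0.3,0.05,0.4,-0.03,-0.03,-0.5,0.6],[0.31,0.05,0.5,-0.04,-0.04,-0.6,0.6],[0.31,0.05,0.597,-0.042,-0.05,-0.7,0.6],[0.31,0.05,0.597,-0.042,-0.05,-0.8,0.6],[0.31,0.05,0.597,-0.042,-0.052,-0.914,0.6],[0.31,0.05,0.597,-0.042,-0.052,-0.914,0.6],[0.31,0.05,0.597,-0.042,-0.052,-0.914,0.6]]'
python3 - <<'E'
from h import *
print(rel(TOP,tool(N,74)), bot.observe()['qpos'])
f=cam('wrist');save(f,'w2.png')
E
```

```text
clock: 4.65
position: [0.5572, 0.0204, 0.2229]
tool_rot: [3.136, 0.524, 2.85]
force: [-0.0, -0.1, -0.7]
grip_width: 0.0514
finger_force: 0.0
[ 2.500e-03 -3.400e-03  3.503e-01 -7.000e-04  2.000e-04 -6.800e-03] [-0.06442367  0.30420317 -0.2790124   2.18639216  1.07612976  0.41895688
  0.01557886]
```

View pics/w2.png

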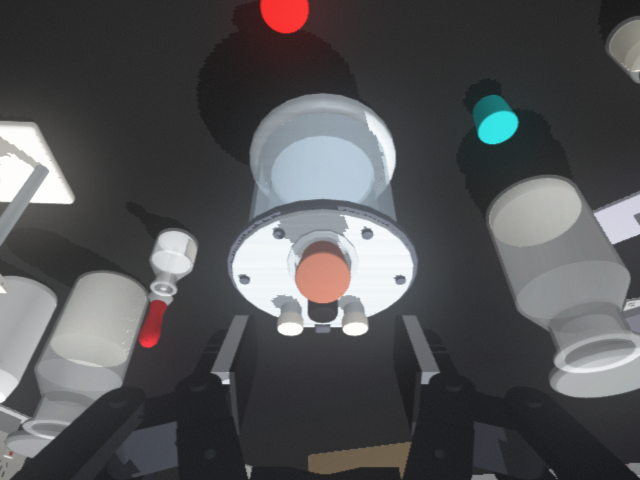

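The wrist view lines up: the bung at (323,272) is centred between the fingers (236 and 412), and the cell is symmetric about the same column.

```bash
python3 -m inch '[[0,0,0.15,0,0,0,0.55],[0,0,0.28,0,0,0,0.55],[0,-0.003,0.345,0,0,-0.006,0.55],[0,-0.003,0.345,0,0,-0.006,0.55],[0,-0.003,0.345,0,0,-0.006,0.2],[0,-0.003,0.345,0,0,-0.006,0.2],[0,-0.003,0.345,0,0,-0.006,0.2],[0,-0.003,0.345,0,0,-0.006,0.2],[0,-0.003,0.345,0,0,-0.006,0.2]]' 40
```

```text
clock: 5.82
position: [0.59, 0.0105, 0.1639]
tool_rot: [-3.139, 0.525, 2.865]
force: [-3.9, -3.3, 3.9]
grip_width: 0.0261
finger_force: 39.1
```

```bash
python3 -m inch '[[0,0,-0.08,0,0,0,0.2],[0,0,-0.2,0,0,0,0.2],[0,0,-0.5,0,0,0,0.2],[0,0,-0.75,0,0,0,0.2],[0,0,-0.75,0,0,0,0.2],[0,0,-0.75,0,0,0,0.2]]'
python3 - <<'E'
from h import *
D=np.array([.465,.283,0])
print(rel([.465,.2,.26],tool(np.array([0,0,1.]),74)),rel([.465,.283,.15],tool(np.array([0,0,1.]),74)), bot.observe()['qpos'])
f=cam('wrist');save(f,'w3.png')
E
```

```text
clock: 6.58
position: [0.518, 0.0316, 0.2932]
tool_rot: [-3.14, 0.525, 2.866]
force: [0.3, -0.9, 0.2]
grip_width: 0.026
finger_force: 39.5
[ 5.024e-01  7.381e-01 -1.004e-01 -6.000e-04  3.340e-01  2.000e-03] [ 8.7570e-01  1.1382e+00  3.1830e-01 -6.0000e-04  3.3400e-01  2.0000e-03] [-0.02210412  0.13072909 -0.36492742  2.18313985  0.76029197  0.53018102
  0.31269072]
```

View pics/w3.png

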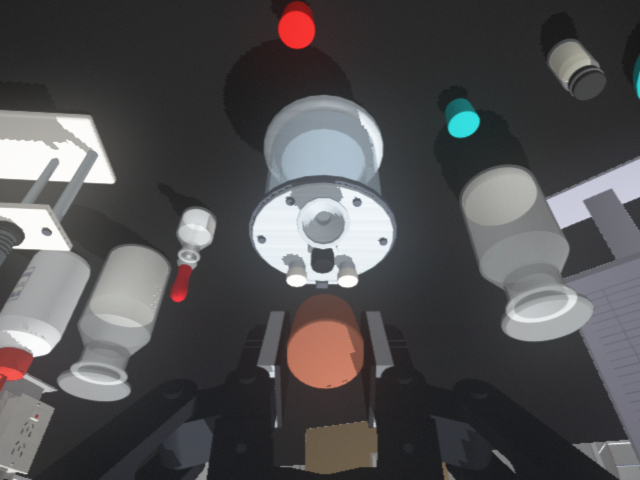

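The bung at (325,345) came out with the fingers and the neck's cup is open at (324,222). I'll measure the cup now, while it is in plain view, and carry on.

```bash
python3 - <<'E'
from h import *
f=cam('wrist');P=cloud(f);z=P[...,2]
sN=(P-O)@N; d=np.linalg.norm((P-O)-sN[...,None]*N,axis=2)
m=(sN>.029)&(sN<.0345)&(d>.013)&(d<.023);q=P[m]
e=np.linalg.svd(N[None])[2][1:]
hull=cv2.convexHull(((q-O)@e.T).astype(np.float32));c,r=cv2.minEnclosingCircle(hull)
print('mouth circle off-axis world',(np.array(c)@e).round(4),r,'s',np.percentile(sN[m],[50,95,99]),m.sum())
# normal of the mouth face
m2=(d>.0157)&(d<.0192)&(sN>.027)&(sN<.038);q=P[m2];b=0
rng=np.random.default_rng(1)
for _ in range(2000):
    a=q[rng.choice(len(q),3,0)];n=np.cross(a[1]-a[0],a[2]-a[0])
    if np.linalg.norm(n)<3e-5: continue
    n/=np.linalg.norm(n);i=abs((q-a[0])@n)<.0006
    if i.sum()>b:b=i.sum();I=i
g=q[I];n=np.linalg.svd(g-g.mean(0))[2][2];n*=np.sign(n[2]);print(n,np.degrees(np.arccos(n[2])),np.degrees(np.arctan2(n[1],n[0])),b,len(q),((g-O)@N).mean())
E
python3 -m inch '[[0.2,0.2,-0.1,0,0.11,0,0.2],[0.3,0.4,-0.1,0,0.22,0,0.2],[0.4,0.6,-0.1,0,0.334,0,0.2],[0.5,0.738,-0.1,0,0.334,0,0.2],[0.5,0.738,-0.1,0,0.334,0,0.2],[0.5,0.738,-0.1,0,0.334,0,0.2]]'
python3 - <<'E'
from h import *
print(rel([.465,.283,.10],tool(np.array([0,0,1.]),74)), bot.observe()['qpos'])
E
```

```text
mouth circle off-axis world [-0.0007 -0.0003 -0.0004] 0.019536420702934265 s [0.03247239 0.03350932 0.03404127] 844
[-0.47779716  0.1383366   0.86750957] 29.829487201031597 163.85268565107694 384 629 0.03254830874521623
clock: 7.42
position: [0.4653, 0.1995, 0.2592]
tool_rot: [-3.138, -0.002, 2.865]
force: [0.2, -0.4, -0.2]
grip_width: 0.0263
finger_force: 39.5
[ 0.114   0.4038  0.795  -0.0021 -0.001   0.002 ] [-0.11609029  0.35854879 -0.51885719  1.87320701  0.21385168  0.96813508
  0.56442624]
```

```bash
python3 -m inch '[[0.114,0.404,0.2,-0.002,-0.001,0.002,0.2],[0.114,0.404,0.5,-0.002,-0.001,0.002,0.2],[0.114,0.404,0.795,-0.002,-0.001,0.002,0.2],[0.114,0.404,0.795,-0.002,-0.001,0.002,0.2],[0.114,0.404,0.795,-0.002,-0.001,0.002,0.2]]'
python3 - <<'E'
from h import *
print(rel([.465,.283,.034],tool(np.array([0,0,1.]),74)))
f=cam('side');save(f,'s2.png',(290,290,490,440),4);f=cam('scene')
P=cloud(f);z=P[...,2];hsv=cv2.cvtColor(f['img'],cv2.COLOR_RGB2HSV)
m=((hsv[...,0]<14)|(hsv[...,0]>170))&(hsv[...,1]>60)&(np.hypot(P[...,0]-.465,P[...,1]-.283)<.03)&(z>.03);print(m.sum(),P[m].min(0) if m.any() else 0,P[m].max(0) if m.any() else 0)
E
```

```text
clock: 8.05
position: [0.4658, 0.2833, 0.1018]
tool_rot: [3.141, 0.001, 2.862]
force: [0.1, 0.2, 0.4]
grip_width: 0.0263
finger_force: 39.6
[ 0.0037 -0.0029  0.3391  0.0006  0.0008 -0.0004]
341 [0.45236282 0.27006416 0.07764149] [0.48017196 0.29897133 0.12255531]
```

View pics/s2.png

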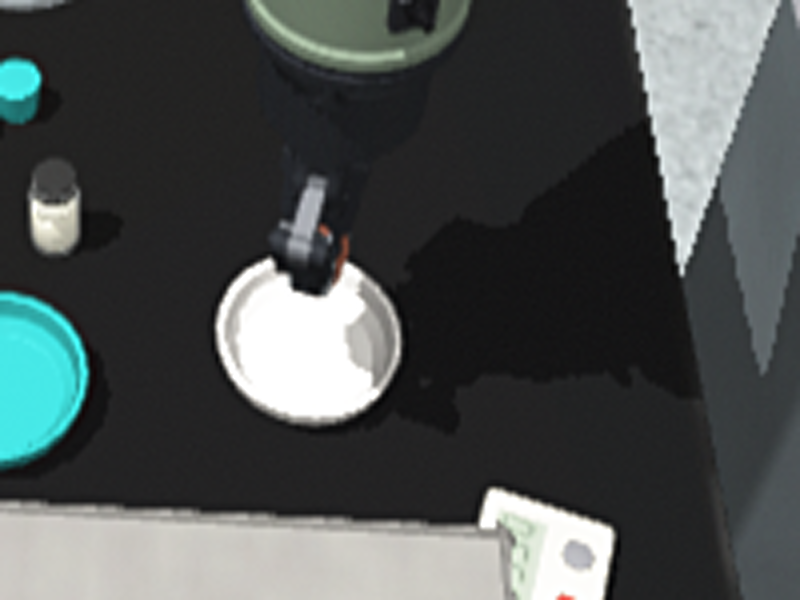

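The side crop shows the white dish around (310,340), with the gripper and the bung hanging above its middle. Going down.

```bash
python3 -m inch '[[0.003,-0.003,0.15,0,0,0,0.2],[0.003,-0.003,0.27,0,0,0,0.2],[0.003,-0.003,0.31,0,0,0,0.2],[0.003,-0.003,0.335,0,0,0,0.2],[0.003,-0.003,0.34,0,0,0,0.2]]'; python3 -m inch '[[0,0,0.005,0,0,0,0.2],[0,0,0.005,0,0,0,0.2]]'
```

```text
clock: 8.78
position: [0.465, 0.2836, 0.0337]
tool_rot: [3.14, 0.002, 2.862]
force: [0.6, 0.5, -1.1]
grip_width: 0.0262
finger_force: 39.6
clock: 9.02
position: [0.4647, 0.2835, 0.0322]
tool_rot: [3.14, 0.001, 2.862]
force: [1.0, 0.7, 0.6]
grip_width: 0.0264
finger_force: 39.6
```

```bash
python3 -m inch '[[0,0,0.007,0,0,0,0.2],[0,0,0.012,0,0,0,0.2],[0,0,0.012,0,0,0,0.2]]'
```

```text
clock: 9.4
position: [0.4652, 0.2835, 0.0313]
tool_rot: [3.14, 0.003, 2.862]
force: [-6.1, -6.2, 37.8]
grip_width: 0.0265
finger_force: 43.9
```

```bash
python3 -m inch '[[0,0,-0.008,0,0,0,0.2],[0,0,-0.008,0,0,0,0.5],[0,0,-0.008,0,0,0,0.5],[0,0,-0.008,0,0,0,0.5],[0,0,-0.008,0,0,0,0.5],[0,0,-0.1,0,0,0,0.5],[0,0,-0.25,0,0,0,0.5],[0,0,-0.55,0,0,0,0.5],[0,0,-0.8,0,0,0,0.5],[0,0,-0.8,0,0,0,0.5]]'
python3 - <<'E'
from h import *
for n in('wrist','scene'):
    f=cam(n);P=cloud(f);z=P[...,2];hsv=cv2.cvtColor(f['img'],cv2.COLOR_RGB2HSV)
    m=((hsv[...,0]<14)|(hsv[...,0]>170))&(hsv[...,1]>60)&(np.hypot(P[...,0]-.465,P[...,1]-.283)<.05)&(z<.1);t=P[m&(z>.027)]
    print(n,m.sum(),'top',t.mean(0),t.min(0),t.max(0))
    r=P[(z>.021)&(z<.027)&(hsv[...,1]<60)&(abs(np.hypot(P[...,0]-.465,P[...,1]-.283)-.045)<.012)];print('rim',cv2.minEnclosingCircle(r[:,:2].astype(np.float32)))
U=np.array([0,0,1.])
print(rel([.45,0.05,.30],tool(U,110)),bot.observe()['qpos'])
E
```

```text
clock: 10.65
position: [0.4656, 0.2842, 0.1942]
tool_rot: [3.136, 0.005, 2.862]
force: [0.4, -0.7, -0.8]
grip_width: 0.0427
finger_force: 0.0
wrist 1086 top [0.46376422 0.28417658 0.02934641] [0.45048821 0.27100729 0.0272624 ] [0.4773174  0.29700996 0.03156267]
rim ((0.4650135338306427, 0.28341174125671387), 0.0469377227127552)
scene 296 top [0.46367278 0.28575655 0.03115724] [0.45215276 0.27310558 0.02721899] [0.47629285 0.29861055 0.03463294]
rim ((0.465128630399704, 0.28379061818122864), 0.047526415437459946)
[-2.532e-01 -1.139e+00 -5.492e-01  8.000e-04  1.500e-03 -4.001e-01] [-0.28267318  0.5046165  -0.50809826  1.85495519  0.31652655  0.85969836
  0.34520493]
```

The bung stands upright in the dish: its top is level at about 30 mm and it is about 2 mm off centre. Now to the probe, with the same closing direction, which is nearly along the stand and well clear of the electrode.

Run:
```python
from h import *
U=np.array([0,0,1.])
print(rel([.50,0.10,.32],tool(U,72)))
```

```text
[-0.4247 -0.8296 -0.6483  0.0012  0.0012  0.0221]
```

```bash
python3 -m inch '[[-0.1,-0.2,-0.3,0,0,0,0.5],[-0.2,-0.4,-0.55,0,0,0.01,0.5],[-0.425,-0.83,-0.65,0,0,0.022,0.5],[-0.425,-0.83,-0.65,0,0,0.022,0.5],[-0.425,-0.83,-0.65,0,0,0.022,0.5]]'
python3 -m inch '[[0,-0.95,0,0,0,0,0.5],[0,-0.95,0,0,0,0,0.5],[0,-0.95,0,0,0,0,0.5],[0,-0.95,0,0,0,0,0.5]]'
python3 - <<'E'
from h import *
U=np.array([0,0,1.])
print(rel([.563,-.252,.28],tool(U,72)),bot.observe()['qpos'])
E
```

```text
clock: 11.38
position: [0.5007, 0.0964, 0.3194]
tool_rot: [-3.142, 0.001, 2.823]
force: [0.0, 0.5, -0.2]
grip_width: 0.0427
finger_force: 0.0
clock: 11.88
position: [0.4398, -0.0838, 0.3183]
tool_rot: [-3.141, -0.001, 2.823]
force: [0.8, 0.8, 0.2]
grip_width: 0.0427
finger_force: 0.0
[-8.487e-01 -6.056e-01  1.907e-01 -1.000e-04 -7.000e-04 -3.000e-03] [ 0.41935205  0.17624478 -0.41492789  1.93328277  0.08138497  1.04927195
  1.22138767]
```

```bash
python3 -m inch '[[-0.2,-0.2,0,0,0,0,0.5],[-0.5,-0.4,0,0,0,0,0.5],[-0.85,-0.606,0.19,0,0,0,0.5],[-0.85,-0.606,0.19,0,0,0,0.5],[-0.85,-0.606,0.19,0,0,0,0.5],[-0.85,-0.606,0.19,0,0,0,0.5]]'
python3 - <<'E'
from h import *
U=np.array([0,0,1.]);print(bot.observe()['qpos'])
f=cam('wrist');save(f,'w4.png');P=cloud(f);z=P[...,2];hsv=cv2.cvtColor(f['img'],cv2.COLOR_RGB2HSV)
for nm,c,lo,hi in(('probe top',(.563,-.252),.178,.2),('probe handle',(.563,-.252),.13,.175),('collar',(.563,-.252),.119,.127),('electrode',(.533,-.336),.13,.16)):
    m=(np.hypot(P[...,0]-c[0],P[...,1]-c[1])<.025)&(z>lo)&(z<hi);q=P[m]
    if len(q)>5:print(nm,len(q),np.median(q,0),q.min(0),q.max(0))
E
```

```text
clock: 12.62
position: [0.566, -0.2466, 0.2805]
tool_rot: [3.14, -0.001, 2.83]
force: [0.4, 0.2, 1.4]
grip_width: 0.0427
finger_force: 0.0
[ 0.52957603  0.49328832 -0.313757    1.57213172  0.16216567  1.10255207
  1.43619877]
probe top 415 [ 0.56279543 -0.25561761  0.18410832] [ 0.55748532 -0.26181987  0.17817044] [ 0.56975795 -0.24996302  0.18605757]
probe handle 788 [ 0.5572361  -0.25258869  0.1622669 ] [ 0.55451096 -0.26473824  0.13045592] [ 0.5717716  -0.2469907   0.17497591]
collar 412 [ 0.55703685 -0.25174745  0.12228099] [ 0.55077586 -0.26892881  0.11903094] [ 0.57476921 -0.2432846   0.12686253]
electrode 1051 [ 0.53225811 -0.33676678  0.14391487] [ 0.52268986 -0.35022091  0.1300422 ] [ 0.54465806 -0.32918581  0.14965951]
```

View pics/w4.png

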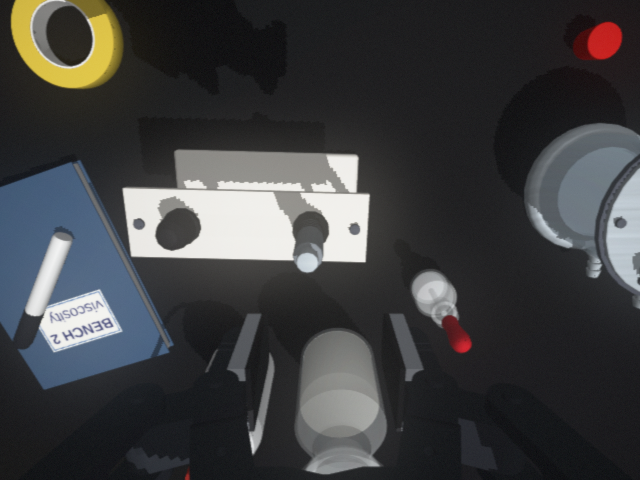

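The wrist view shows the probe's connector at (307,262) over its collar at (310,228), and the electrode at (178,228). The probe axis comes out at (0.5636, -0.2558) with its top at 0.186, as it must be.

Run:
```python
from h import *
print(rel([.5636,-.2558,.150],tool(np.array([0,0,1.]),72)))
```

```text
[-2.600e-03 -4.820e-02  6.555e-01  1.100e-03  2.000e-04  1.400e-03]
```

```bash
python3 -m inch '[[-0.002,-0.048,0,0.001,0,0.001,0.5],[-0.002,-0.048,0.1,0.001,0,0.001,0.5],[-0.002,-0.048,0.3,0.001,0,0.001,0.5],[-0.002,-0.048,0.5,0.001,0,0.001,0.5],[-0.002,-0.048,0.62,0.001,0,0.001,0.5],[-0.002,-0.048,0.655,0.001,0,0.001,0.5],[-0.002,-0.048,0.655,0.001,0,0.001,0.5]]'
python3 -m inch '[[0,0,0,0,0,0,0.1],[0,0,0,0,0,0,0.1],[0,0,0,0,0,0,0.1],[0,0,0,0,0,0,0.1],[0,0,0,0,0,0,0.1]]' 60
```

```text
clock: 13.55
position: [0.5636, -0.2576, 0.1508]
tool_rot: [-3.141, 0.001, 2.826]
force: [-0.1, 0.6, 0.4]
grip_width: 0.0427
finger_force: 0.0
clock: 14.18
position: [0.564, -0.2577, 0.1513]
tool_rot: [-3.141, 0.003, 2.826]
force: [-1.2, -0.0, 7.3]
grip_width: 0.0166
finger_force: 58.2
```

```bash
python3 -m inch '[[0,0,-0.05,0,0,0,0.1],[0,0,-0.2,0,0,0,0.1],[0,0,-0.45,0,0,0,0.1],[0,0,-0.7,0,0,0,0.1],[0,0,-0.95,0,0,0,0.1],[0,0,-0.95,0,0,0,0.1]]'
python3 - <<'E'
from h import *
U=np.array([0,0,1.]);print(rel([.50,-.1,.34],tool(U,74)),bot.observe()['qpos'])
f=cam('side');P=cloud(f);z=P[...,2]
for k in((.15,.17),(.17,.19),(.19,.21),(.21,.23)):
    m=(np.hypot(P[...,0]-.564,P[...,1]+.257)<.03)&(z>k[0])&(z<k[1])
    if m.sum()>3:print(k,m.sum(),P[m].mean(0))
print('z min',z[(np.hypot(P[...,0]-.564,P[...,1]+.257)<.012)&(z>.13)].min())
E
```

```text
clock: 14.92
position: [0.5644, -0.2575, 0.3448]
tool_rot: [-3.141, 0.007, 2.826]
force: [0.2, -0.3, -1.8]
grip_width: 0.0167
finger_force: 58.5
[ 5.507e-01  6.489e-01  1.910e-02 -6.000e-04  4.700e-03 -2.300e-02] [ 0.5465182   0.4441706  -0.31618079  1.48339081  0.14355863  1.22923873
  1.46736672]
(0.21, 0.23) 14 [ 0.56480801 -0.25486983  0.22302629]
z min 0.2169338237478671
```

```bash
python3 -m inch '[[0.2,0.2,0,0,0,0,0.1],[0.35,0.4,0,0,0,-0.02,0.1],[0.55,0.65,0,0,0,-0.023,0.1],[0.55,0.65,0,0,0,-0.023,0.1],[0.55,0.65,0,0,0,-0.023,0.1]]'
python3 - <<'E'
from h import *
print(rel(O+.25*N,tool(N,74)),bot.observe()['qpos'])
E
```

```text
clock: 15.6
position: [0.4988, -0.0998, 0.3397]
tool_rot: [-3.141, 0.0, 2.863]
force: [-0.1, -0.7, -0.6]
grip_width: 0.0163
finger_force: 58.6
[ 2.067e-01  6.543e-01  3.040e-02 -4.000e-04 -3.332e-01  3.000e-04] [ 0.40146073  0.26253487 -0.39678113  1.76595162  0.11174452  1.13503574
  1.26146816]
```

```bash
python3 -m inch '[[0.1,0.25,0.03,0,0,0,0.1],[0.2,0.5,0.03,0,-0.05,0,0.1],[0.207,0.654,0.03,0,-0.11,0,0.1],[0.207,0.654,0.03,0,-0.22,0,0.1],[0.207,0.654,0.03,0,-0.333,0,0.1],[0.207,0.654,0.03,0,-0.333,0,0.1],[0.207,0.654,0.03,0,-0.333,0,0.1]]'
python3 - <<'E'
from h import *
print(rel(O+.18*N,tool(N,74)),bot.observe()['qpos'])
L=[]
for n in('scene','side','wrist'):
    f=cam(n);P=cloud(f);save(f,'t_%s.png'%n)
    s=(P-O)@N;d=(P-O)-s[...,None]*N;r=np.linalg.norm(d,axis=2)
    cpos=-f['R'].T@f['t'];v=cpos-(O+.15*N);v-=N*(v@N);v/=np.linalg.norm(v)
    for a,b in((.125,.14),(.14,.16),(.16,.18),(.18,.20)):
        m=(s>a)&(s<b)&(r<.02)
        if m.sum()>5:print(n,(a,b),m.sum(),'axis offset',(np.median(d[m],0)-v*.0035).round(4),'s min',s[m].min().round(4))
E
```

```text
clock: 16.48
position: [0.4958, 0.037, 0.3339]
tool_rot: [-3.141, 0.522, 2.862]
force: [0.2, 0.7, -0.5]
grip_width: 0.0167
finger_force: 58.8
[ 3.500e-03  1.300e-03  3.501e-01 -7.000e-04 -1.300e-03 -2.000e-04] [ 0.07502774  0.03992813 -0.47676966  2.15891957  0.60911909  0.61520745
  0.44822044]
scene (0.125, 0.14) 23 axis offset [0.0011 0.0013 0.0006] s min 0.126
scene (0.14, 0.16) 36 axis offset [0.001  0.0008 0.0003] s min 0.1403
scene (0.16, 0.18) 38 axis offset [0.0009 0.0009 0.0003] s min 0.1602
scene (0.18, 0.2) 37 axis offset [0.0012 0.0006 0.0004] s min 0.1812
side (0.125, 0.14) 20 axis offset [ 0.0002 -0.0007 -0.0001] s min 0.1254
side (0.14, 0.16) 24 axis offset [ 0.0001 -0.0003  0.0001] s min 0.1405
side (0.16, 0.18) 28 axis offset [ 0.0002 -0.001   0.0002] s min 0.1604
side (0.18, 0.2) 32 axis offset [-0.0002 -0.0006 -0.    ] s min 0.1802
wrist (0.125, 0.14) 95 axis offset [-0.0004  0.0011 -0.0003] s min 0.1251
wrist (0.14, 0.16) 171 axis offset [-0.0004  0.0009 -0.0003] s min 0.1402
wrist (0.16, 0.18) 211 axis offset [-0.0002  0.0009 -0.0002] s min 0.1601
wrist (0.18, 0.2) 182 axis offset [-0.0003  0.0009 -0.0003] s min 0.1801
```

The rod lies within about 1 mm of the neck's axis along its length. Sliding it in.

```bash
python3 -m inch '[[0.003,0.001,0.2,0,-0.001,0,0.1],[0.003,0.001,0.35,0,-0.001,0,0.1],[0.003,0.001,0.42,0,-0.001,0,0.1],[0.003,0.001,0.49,0,-0.001,0,0.1],[0.003,0.001,0.56,0,-0.001,0,0.1],[0.003,0.001,0.6,0,-0.001,0,0.1],[0.003,0.001,0.6,0,-0.001,0,0.1]]'
python3 - <<'E'
from h import *
print(rel(O+.060*N,tool(N,74)),bot.observe()['qpos'])
E
```

```text
clock: 17.5
position: [0.5528, 0.0208, 0.2292]
tool_rot: [-3.14, 0.524, 2.862]
force: [0.7, -1.5, -1.5]
grip_width: 0.0169
finger_force: 58.6
[-6.000e-04  1.000e-03  3.485e-01 -9.000e-04  6.000e-04 -2.000e-04] [ 0.00673443  0.29327891 -0.36703823  2.18697658  1.07474196  0.44987181
  0.02982943]
```

No contact force so far, with the tip around the bore's lower end. Continuing.

```bash
python3 -m inch '[[0,0,0.08,0,0,0,0.1],[0,0,0.16,0,0,0,0.1],[0,0,0.24,0,0,0,0.1],[0,0,0.3,0,0,0,0.1],[0,0,0.33,0,0,0,0.1],[0,0,0.345,0,0,0,0.1],[0,0,0.345,0,0,0,0.1]]'
python3 -m inch '[[0,0,0.008,0,0,0,0.1],[0,0,0.016,0,0,0,0.1],[0,0,0.016,0,0,0,0.1]]'
python3 - <<'E'
from h import *
print((bot.observe()['position']-O)@N,rel(O+.057*N,tool(N,74)))
E
```

```text
clock: 18.38
position: [0.5859, 0.0116, 0.1702]
tool_rot: [-3.141, 0.526, 2.862]
force: [2.1, -1.2, -1.7]
grip_width: 0.0167
finger_force: 58.7
clock: 18.75
position: [0.5873, 0.0111, 0.1686]
tool_rot: [-3.141, 0.528, 2.862]
force: [-21.3, -2.6, 31.1]
grip_width: 0.0164
finger_force: 63.3
0.05929324626725914 [ 0.0028 -0.0005  0.0115 -0.0004  0.0025  0.    ]
```

Firm axial contact came with the collar at about s = 24 mm, so it is seated. I'll ease off, release, back out and check.

```bash
python3 -m inch '[[0,0,-0.012,0,0,0,0.1],[0,0,-0.012,0,0,0,0.45],[0,0,-0.012,0,0,0,0.45],[0,0,-0.012,0,0,0,0.45],[0,0,-0.012,0,0,0,0.45],[0,0,-0.12,0,0,0,0.45],[0,0,-0.3,0,0,0,0.45],[0,0,-0.6,0,0,0,0.45],[0,0,-0.6,0,0,0,0.45],[0,0,-0.6,0,0,0,0.45],[0,0,-0.6,0,0,0,0.45]]'
python3 - <<'E'
from h import *
for n in('scene','side','wrist'):
    f=cam(n);P=cloud(f)
    if n=='wrist':save(f,'w5.png')
    s=(P-O)@N;d=(P-O)-s[...,None]*N;r=np.linalg.norm(d,axis=2);m=(r<.02)&(s>.04)&(s<.12)
    cpos=-f['R'].T@f['t'];v=cpos-(O+.06*N);v-=N*(v@N);v/=np.linalg.norm(v)
    print(n,'top s',np.percentile(s[m],[99,100]))
    for a,b in((.036,.048),(.05,.06),(.06,.07),(.07,.08)):
        k=(s>a)&(s<b)&(r<.015)
        if k.sum()>5:print(' ',(a,b),k.sum(),(np.median(d[k],0)-v*.008).round(4))
    hsv=cv2.cvtColor(f['img'],cv2.COLOR_RGB2HSV);z=P[...,2]
    q=P[(np.hypot(P[...,0]-.465,P[...,1]-.283)<.03)&(hsv[...,1]>60)&(z>.027)]
    if len(q)>5:print(' bung',q.mean(0),q[:,2].max())
    q=P[(np.hypot(P[...,0]-.533,P[...,1]+.336)<.02)&(z>.13)]
    if len(q)>5:print(' electrode',q.mean(0),q[:,2].max())
E
```

```text
clock: 20.12
position: [0.5295, 0.0277, 0.2698]
tool_rot: [-3.14, 0.524, 2.863]
force: [-0.2, 0.6, -0.4]
grip_width: 0.0386
finger_force: 0.0
scene top s [0.09603225 0.09752337]
  (0.036, 0.048) 30 [ 0.0003 -0.0003  0.0001]
  (0.05, 0.06) 25 [ 0.0015 -0.0003  0.0007]
  (0.06, 0.07) 32 [ 0.0013 -0.      0.0006]
  (0.07, 0.08) 29 [ 0.0011 -0.0001  0.0005]
 bung [0.4634207  0.28555465 0.0312673 ] 0.034477579867272845
 electrode [ 0.53263725 -0.33398161  0.14069671] 0.15066216462185006
side top s [0.09622333 0.09671747]
  (0.036, 0.048) 28 [-0.0004 -0.0022  0.    ]
  (0.05, 0.06) 26 [-0.     -0.0023  0.0001]
  (0.06, 0.07) 23 [-0.0006 -0.002  -0.0001]
  (0.07, 0.08) 29 [ 0.001  -0.0022  0.0006]
 bung [0.46444639 0.28478848 0.03116871] 0.03468170727846007
 electrode [ 0.5328016  -0.33529017  0.1415635 ] 0.15196238919957675
wrist top s [0.09381589 0.09464346]
  (0.036, 0.048) 153 [-0.0009 -0.0004 -0.0003]
  (0.05, 0.06) 155 [-0.0002 -0.0005  0.0001]
  (0.06, 0.07) 160 [-0.     -0.0005  0.0003]
  (0.07, 0.08) 187 [ 0.0003 -0.0005  0.0004]
```

View pics/w5.png

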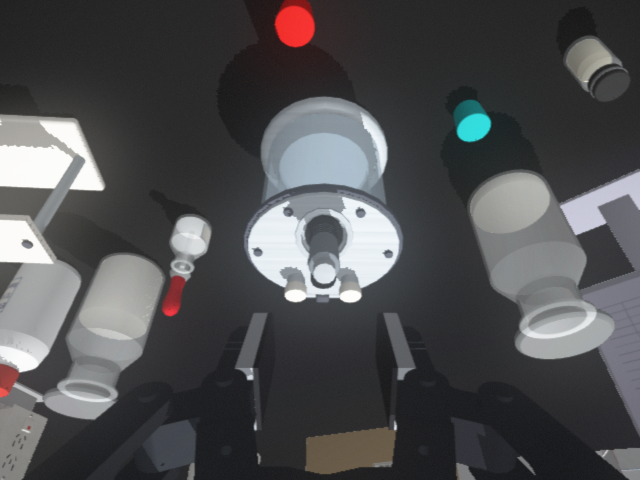

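The wrist view shows the probe's handle standing in the neck at (323,245), with the collar down in the cup and the fingers clear. Its top is 94–96 mm along the axis, so the collar is at about 24.8 mm, where it met the firm stop. The bung and electrode have not moved.

```bash
python3 -c "
from workcell import bot
print(bot.job_done())"
```

```text
the job is handed in; nothing more can be done
None
```

I handed the job in at about 20 s of the 61 s allowed, but hand-in returned no verdict: the bung stands upright in the white dish, the probe is in the side neck with its collar measured at about 25 mm (limit 27.5, nominal 23), and I did not touch the electrode, vial or dropper.

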